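Kickstand down, then hold the balance bike upright

TASK

A child's balance bike with its handlebar and saddle off is leaning against the tool case. Flip its folded kickstand down until the spring snaps it over to the end of its travel, then take the bike by the bare seat post, pull it off the case until it stands upright with both wheels on the bench, and hold it there so that I can drop the handlebar in. Finish while still holding it upright by the post: it must rest neither on the case nor on the kickstand, and the tin, the spanner and the loose saddle stay where they are.

Things in the scene. Friction and masses are not known exactly. Their poses are not given: they have to be found in the camera images.
- bike: Blue balance bike, 860 mm long, 2.5 to 3.2 kg, 304 mm wheels that roll; the fork does not turn. Starts leaning 0.22 rad away from the robot, down tube on the case's top edge. Origin: on the tread line midway between the wheels. x to its right (to the case), y ahead (front wheel, robot's left), z up in the frame's plane, vertical when upright. Tyres: round section, radius 24 mm, on which it rolls as it rises
- seatpost: Bare round aluminium seat post, 26 mm in diameter, standing about 75 mm out of the seat clamp, fixed in the bike, free all round. Its axis lies in the frame's plane and leans back 0.30 rad (towards the bike's -y as it rises). Origin and axes are those of the bike, not a point on the post: see post_top
- post_top (a point): Centre of the top end of the seat post: in the bike's frame x = 0, y = -112 mm, z = 347 mm. The steel clamp, 42 mm in diameter, ends 70 mm below it along the bike's z; its small quick-release lever lies on the right side
- kickstand (a joint): Kickstand angle: 0 folded, 1.92 rad at the stop, fully down. Hinge: bike's x axis, at the rear hub on the bike's left (robot's side). Folded, the leg points to the rear, 0.175 rad upward; it swings down, ending 0.175 rad ahead of straight down. An over-centre spring holds both ends: 0.3 N m off the folded stop, nothing at about 0.75 rad, and beyond that it snaps down by itself
- stand_pivot (a point): On the axis of the kickstand's hinge, where the leg starts: in the bike's frame x = -72 mm, y = -262 mm, z = 130 mm (a 34 mm dark steel spring drum is behind it)
- foot (a point): Centre of the kickstand's foot, at the leg's far end: 105 mm from the hinge axis and 48 mm further to the bike's left than the pivot (x = -120 mm in the bike's frame at every angle). Leg: straight dark steel bar, 12 mm in diameter; rubber foot 18 mm. With bike upright and stand down its underside is 18 mm above the bench
- stand_foot: The rubber foot of the kickstand (origin as foot, moves with the leg)
- rear_tread (a point): Lowest point of the rear tyre when the bike is upright: bike's frame x = 0, y = -280 mm, z = 0
- front_tread (a point): Lowest point of the front tyre when the bike is upright: bike's frame x = 0, y = +280 mm, z = 0
- tool_case: Dark blue plastic tool case standing on edge, does not move: 110 mm deep (x), 200 mm wide (y), 250 mm high, carrying handle on top up to 280 mm. Origin: centre of its underside. It stands beyond the bike as seen from the robot, its face parallel to the bike
- tin: Bystander: steel tin, 72 mm in diameter, 130 mm high, standing; origin at the centre of its underside. Leave alone
- spanner: Bystander: steel spanner 170 mm long lying flat; origin at its underside. Leave alone
- saddle: Bystander: small black saddle, about 220 mm long, 120 mm wide, 42 mm high, lying flat between the robot and the bike; origin under its wide rear end. Leave alone

How it is judged:
On the way:
1. the kickstand is fully down, at its stop (value of joint kickstand above 1.78 rad), for 0.2 s.
At the end, for the whole second after the job is handed in: The fingers hold the seat post (contact force above 2 N), the bike's frame is within 0.07 rad (4 deg) of vertical and still, both wheels are on the bench (treads lower than 8 mm), the kickstand is down (above 1.78 rad), and neither its foot nor the tool case carries anything (forces under 0.3 N) (angle between bike's own z axis and vertical below 0.07 rad and value of joint kickstand above 1.78 rad and contact force between the fingers and seatpost above 2 N and contact force between stand_foot and anything else below 0.3 N and contact force between tool_case and bike below 0.3 N and height (world z) of each of rear_tread, front_tread below 0.008 m and linear speed of bike below 0.02 m/s); the arm keeps its last pose, push and grip.
It fails at once if the tin, the spanner or the saddle is shifted by more than 30 mm (distance of any of tin, spanner, saddle from where it was at the start of the episode above 0.03 m).
It fails at once if the bike falls over (leans more than 0.6 rad) (angle between bike's own z axis and vertical above 0.6 rad).
It also fails if it takes over 53 s, if anything falls off the work surface, if the arm or the gripper's body presses on something with over 40 N, if the wrist force passes 120 N, or if a joint passes its speed limit or range.

ROBOT

A 7-joint arm with a two-finger parallel gripper is mounted at the origin on the work surface. World frame = base frame: x ahead of the robot, y to its left, z up, the work surface at z = 0. Lengths are in m, angles in rad, forces in N, time in s.
With the tool pointing down it reaches from about 0.4 to 0.85 m from the base axis. Payload 10.4 kg.
Tool frame: the origin (TCP) lies at the very end of the fingers, on their centre line; the grasp point (between the pads) lies 19 mm behind it (grasp_offset is the distance from the TCP to the grasp point, in m); z points along the fingers, y is the line along which they close (so a half turn about z gives the same grasp; the last joint's range is limited). The gripper opens to 85 mm and grips with 20 to 120 N. Pads are 22 mm wide; open, the fingers measure 114 mm over their backs; the gripper's body (76 mm by 85 mm) begins 54 mm behind the grasp point. The pads swing forward as they close: fully open they stand 13 mm farther back than shut.
Start: joints at [1.163, 0.332, -0.065, 1.46, 0.022, 1.35, -0.088], TCP at [0.235, -0.579, 0.231] pointing down, gripper open.
Joint ranges: [-2.6, 2.6], [-0.5, 2.12], [-1.47, 1.34], [0.16, 2.42], [-1.27, 4.41], [0.06, 2.06], [-2.6, 2.6]. Speed limits (rad/s): [2.22, 2.22, 2.79, 2.79, 3.14, 3.14, 3.14].

INTERFACE

Orientations are given as a unit quaternion [x, y, z, w].
In Python, from workcell import * gives the robot as it stands.
- The arm moves only by the tool jog_arm, never from a script. Its argument "plan" is a list of rows, each a list of 3 entries, a list of its own where there are three numbers: the turn, a rotation vector about the tool's x, y, z in rad, then the shift along the tool's x, y, z in m, then the finger opening in m, from 0 to 0.0854. A call has 1 to 8 rows; each row is the pose to reach, as a shift and turn from the pose commanded when the call began, along the tool's axes at that moment; what a row does not reach only later rows make up. A row lasts 1/12 s, in which the tool goes at most 41.7 mm and 7.16 degrees, less where a joint would pass 70% of its speed; a pose out of reach is approached as far as the arm can. A call with a gripper value outside its range is refused whole. The fingers move at their own pace and stop on an object; "force" is the grip in N (left out, the last holds). Time passes only in rows, so rows that repeat a pose let the fingers close. It gives the time, the measured TCP pose, the force, the opening and the grip force at its end, in the units of the state.
- get_obs(): the state, without advancing time (a new reading comes with each control period).
- camera(name): name is "side" or "top"; returns a dict with "img" (420x560x3 uint8, red, green, blue), "mtx" (3x3 intrinsics, pixels), "extrinsics" (4x4, takes a point from camera to world coordinates). Camera axes: x right, y down, z forward; pixel columns grow to the right and rows downward; lengths in m; the calibration is good to about 2 mm. A picture is of the moment at which its call begins. There is no depth.
- hand_in(): hands the job in; it is judged then, once.
The state is a dict: "clock": time; "joint_pos": joint angles; "joint_velocities": joint speeds; "tau": joint torques, N m; "position": TCP position; "ee_rot": TCP orientation; "ft_force": force on the tool from outside, world axes, zero at the start; "torque": the same for the moment, N m; "grip_width": opening from 0.0 (shut) to 1.0 (fully open); "grasp_force": force on a finger pad.
Only numpy, scipy, OpenCV 4.12 (cv2) and the standard library are available. Lean on these libraries where they do the work, as an engineer would, in place of code of your own. Each camera call takes 0.05 s, during which the arm holds its last target. There are 200 camera calls.

## Working session

There is one attempt and no reset: what is moved stays moved. The work goes in short steps, Python scripts to look and compute and a tool call to move; the robot and the scene stay as the last step left them, time stands still between calls to the robot, and variables do not carry over. Pictures are saved under pics/ and viewed, at most 10 in all, crops included, and the job is handed in when it is done.

Besides the shell and the picture viewer there is one more tool, called after "Call:" by a JSON object that holds its "op" and its "data", one argument or row to a line. jog_arm: Moves the arm, as the interface text tells. Its arguments: {"type":"object","properties":{"plan":{"type":"array"},"force":{"type":"number"}},"required":["plan"]}

```bash
mkdir -p pics; python3 - <<'E'
from workcell import *
import cv2,json,numpy as np
o=get_obs();print(o)
for n in("side","top"):
    c=camera(n);cv2.imwrite(f"pics/{n}0.png",cv2.resize(c["img"][:,:,::-1],(800,600),interpolation=cv2.INTER_CUBIC));np.savez(f"{n}0.npz",**c);print(n,c["mtx"],c["extrinsics"])
E
```

```text
{'clock': 0.0, 'joint_pos': array([ 1.16339423,  0.33287864, -0.06471804,  1.46095256,  0.0216027 ,
        1.34989728, -0.08847235]), 'joint_velocities': array([ 0.00069593, -0.00022266, -0.00020148, -0.00082874, -0.00090712,
        0.00053969,  0.00063587]), 'tau': array([ 5.42722937e-04, -6.25466394e+01,  4.93270636e-02, -3.91605949e+01,
        1.61902659e-02,  1.01492781e-02,  6.07853352e-06]), 'position': array([ 0.23447083, -0.57894113,  0.23050638]), 'ee_rot': array([ 9.81541330e-01,  1.91248789e-01, -1.68892170e-04, -6.99940256e-04]), 'ft_force': array([-0.32617388,  0.90980637,  0.19667087]), 'torque': array([0.02993369, 0.04764627, 0.01482855]), 'grasp_force': 0.0, 'grip_width': 1.0024172496572283}
side [[424.92109861   0.         281.41973409]
 [  0.         424.92109861 209.68182547]
 [  0.           0.           1.        ]] [[-7.67141994e-01 -4.41927717e-01  4.64965648e-01 -5.54355088e-02]
 [-6.41477291e-01  5.28258040e-01 -5.56282597e-01  6.42673922e-01]
 [ 2.14856727e-04 -7.25012645e-01 -6.88735521e-01  1.00852997e+00]
 [ 0.00000000e+00  0.00000000e+00  0.00000000e+00  1.00000000e+00]]
top [[393.41803537   0.         282.13658506]
 [  0.         393.41803537 217.15547359]
 [  0.           0.           1.        ]] [[ 0.02426641 -0.9889379   0.14633173  0.34643742]
 [-0.99967335 -0.02282994  0.01148823 -0.04290029]
 [-0.0080204  -0.14656271 -0.98916887  1.21249468]
 [ 0.          0.          0.          1.        ]]
```

View pics/side0.png

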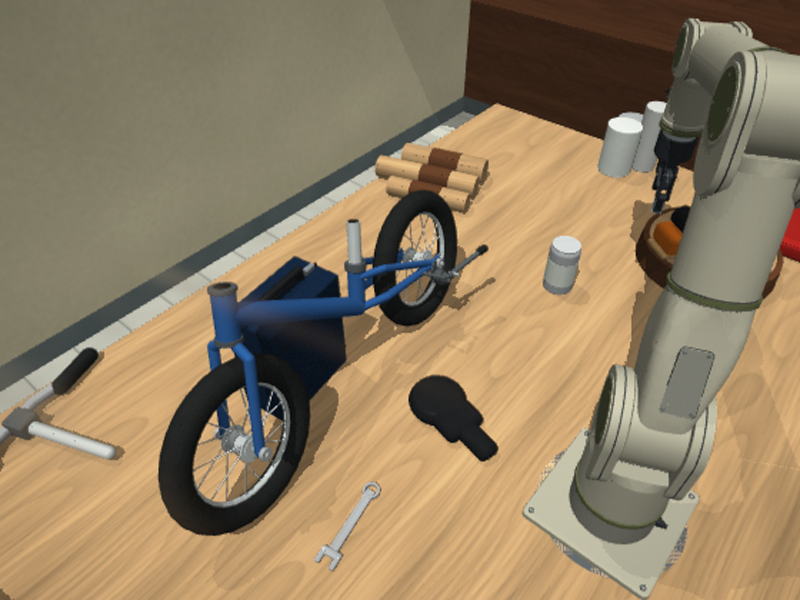

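View pics/top0.png

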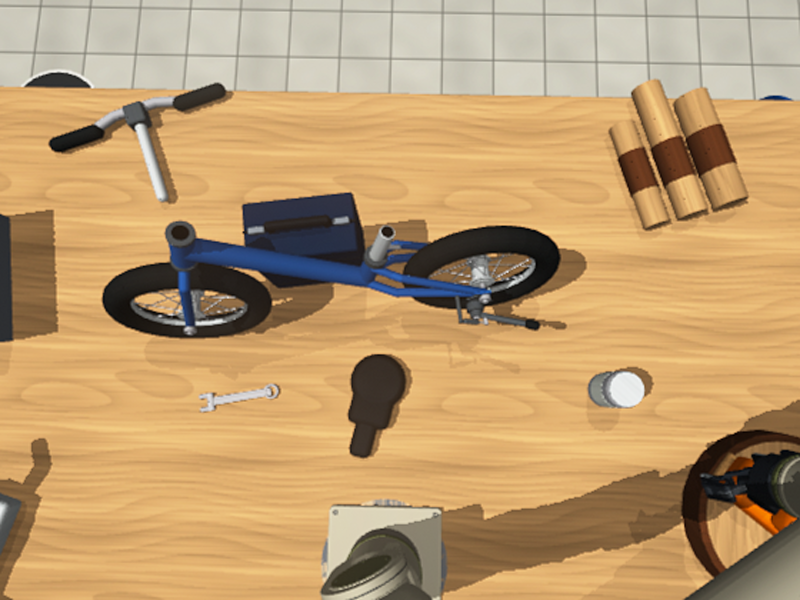

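The side view shows the post top at (353,221), the folded foot at (483,249) and the case behind the down tube. In the top view the post top is at (387,232), the foot at (533,324), the tin at (617,389) and the saddle at (375,400).

```bash
cat > h.py <<'E'
import numpy as np
from scipy.spatial.transform import Rotation as R
from scipy.optimize import least_squares
def proj(c,p):
    T=np.linalg.inv(c["extrinsics"]);q=T[:3,:3]@p+T[:3,3];q=c["mtx"]@q;return q[:2]/q[2]
def bike(v,p):  # v=x,y of tyre-section centre, yaw, lean
    r=R.from_euler("ZY",[v[2],v[3]]);return np.array([v[0],v[1],.024])+r.apply(np.array(p)-[0,0,.024])
def foot(k): a=.175-k; return [-.120,-.262-.105*np.cos(a),.130+.105*np.sin(a)]
POST=[0,-.112,.347]
def ray_z(c,uv,z):
    d=c["extrinsics"][:3,:3]@np.linalg.inv(c["mtx"])@[*uv,1];o=c["extrinsics"][:3,3];return o+d*(z-o[2])/d[2]
E
python3 - <<'E'
from h import *
import cv2
s=np.load("side0.npz");t=np.load("top0.npz")
k=.7
obs=[(s,POST,(353,221)),(s,foot(0),(483,249)),(t,POST,(387,232)),(t,foot(0),(533,324))]
f=lambda v:np.concatenate([proj(c,bike(v,p))-(np.array(u)+.5)*k+.5 for c,p,u in obs])
r=least_squares(f,[.5,0,0,.22]);v=r.x;print(v,r.fun.round(1))
np.save("v.npy",v)
for n,p in dict(post=POST,clamp=[0,-.112+.07*np.tan(.3),.277],pivot=[-.072,-.262,.13],foot0=foot(0),footmid=foot(.8),foot2=foot(1.92),rear=[0,-.28,0],front=[0,.28,0]).items():print(n,bike(v,p).round(3))
print("tin",ray_z(t,(617*k,389*k),.13),"saddle",[ray_z(t,(a*k,b*k),.03).round(3) for a,b in((378,360),(405,385),(360,455),(350,380))],"spanner",[ray_z(t,(a*k,b*k),0).round(3) for a,b in((205,402),(275,391))])
a=cv2.resize(s["img"][130:230,300:360,::-1].copy()[:,:],None,fx=6,fy=6,interpolation=cv2.INTER_CUBIC)
a=cv2.resize(s["img"][145:220,230:350,::-1],(800,500),interpolation=cv2.INTER_CUBIC);cv2.imwrite("pics/cs.png",a)
b=cv2.resize(t["img"][145:240,250:390,::-1],(800,543),interpolation=cv2.INTER_CUBIC);cv2.imwrite("pics/ct.png",b)
E
```

```text
[0.5252383  0.10041275 0.13061201 0.19498406] [ 0.3 -0.5 -0.2 -0.2 -0.5 -0.1  0.2  0.3]
post [ 0.602 -0.002  0.341]
clamp [0.586 0.017 0.272]
pivot [ 0.51  -0.166  0.142]
foot0 [ 0.48  -0.274  0.169]
footmid [ 0.462 -0.258  0.091]
foot2 [ 0.441 -0.157  0.05 ]
rear [ 0.557 -0.178  0.   ]
front [0.484 0.377 0.   ]
tin [ 0.36455665 -0.44079044  0.13      ] saddle [array([0.414, 0.021, 0.03 ]), array([ 0.364, -0.037,  0.03 ]), array([0.219, 0.052, 0.03 ]), array([0.371, 0.078, 0.03 ])] spanner [array([0.318, 0.389, 0.   ]), array([0.345, 0.241, 0.   ])]
```

View pics/cs.png

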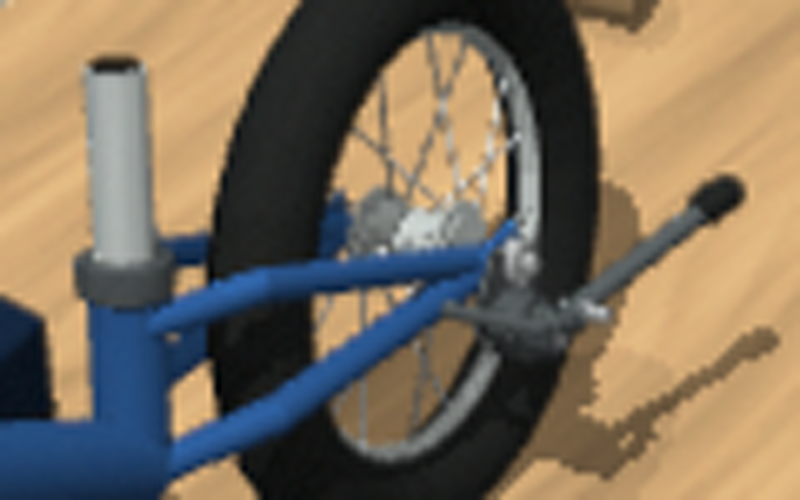

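View pics/ct.png

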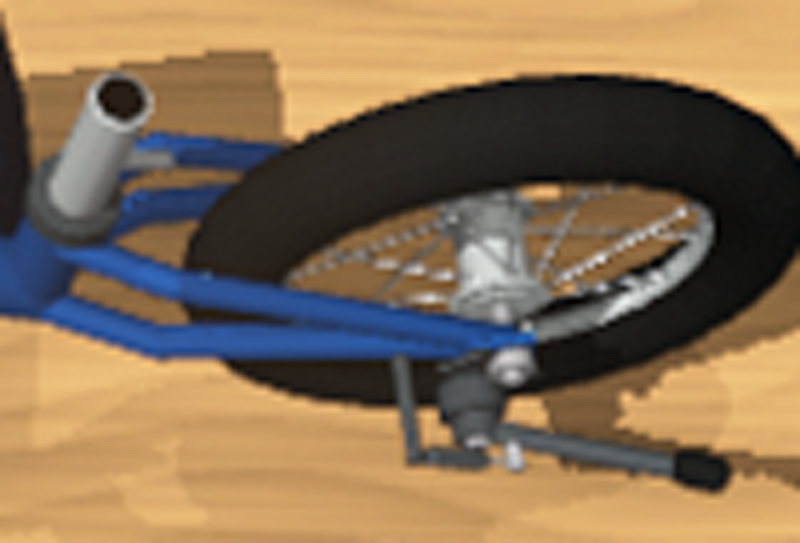

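The crops confirm the post top at side (247.4,154.9) and top (271.2,162.7), and the foot at side (337.7,174.7) and top (372.9,227.3). The leg is free from above, so I'll push it down near the foot with closed fingers.

```bash
cat >> h.py <<'E'
def down(v,tilt=0,lean=0): # tool x = bike y, tool y = bike x, z along -(post axis) when tilt=.3
    B=R.from_euler("ZYX",[v[2],lean,tilt]).as_matrix()  # X by +tilt leans z axis to -y
    return R.from_matrix(np.column_stack([B[:,1],B[:,0],-B[:,2]]))
def rel(o,p,r):
    q=R.from_quat(o["ee_rot"]);return (q.inv()*r).as_rotvec().round(3),q.inv().apply(np.array(p)-o["position"]).round(4)
E
python3 - <<'E'
from h import *
from workcell import *
s=np.load("side0.npz");t=np.load("top0.npz")
obs=[(s,POST,(247.4,154.9)),(s,foot(0),(337.7,174.7)),(t,POST,(271.2,162.7)),(t,foot(0),(372.9,227.3))]
f=lambda v:np.concatenate([proj(c,bike(v,p))-np.array(u)+.5 for c,p,u in obs]+[[(v[3]-.22)/.01]])
r=least_squares(f,[.5,0,0,.22]);v=r.x;print(v,r.fun.round(1));np.save("v.npy",v)
for p in (POST,foot(0),[-.072,-.262,.13]):print(bike(v,p).round(3))
P=bike(v,[-.111,-.3457,.145]);print(P)
o=get_obs()
for z in(.231,.19,.085):print(z,rel(o,[P[0],P[1],z],down(v)))
E
```

```text
[0.52016631 0.1005045  0.13532985 0.21341141] [-0.3  0.1  0.7 -0.5 -1.  -0.4  0.8  0.3 -0.7]
[ 0.603 -0.001  0.34 ]
[ 0.479 -0.274  0.171]
[ 0.508 -0.166  0.143]
[ 0.48471007 -0.25321324  0.16576427]
0.231 (array([-1.000e-03, -1.000e-03, -1.321e+00]), array([ 3.542e-01, -2.080e-01, -2.000e-04]))
0.19 (array([-1.000e-03, -1.000e-03, -1.321e+00]), array([ 0.3542, -0.208 ,  0.0408]))
0.085 (array([-1.000e-03, -1.000e-03, -1.321e+00]), array([ 0.3542, -0.2079,  0.1458]))
```

Call:
{"op": "jog_arm", "data": {
  "plan": [
    [[0, 0, -0.12], [0.035, -0.02, -0.02], 0],
    [[0, 0, -0.24], [0.07, -0.04, -0.02], 0],
    [[0, 0, -0.36], [0.105, -0.06, -0.02], 0],
    [[0, 0, -0.48], [0.14, -0.08, -0.02], 0],
    [[0, 0, -0.6], [0.175, -0.1, -0.02], 0],
    [[0, 0, -0.72], [0.21, -0.122, -0.02], 0],
    [[0, 0, -0.84], [0.245, -0.144, -0.02], 0],
    [[0, 0, -0.96], [0.28, -0.165, -0.02], 0]
  ]
}}

```text
clock: 0.77
position: [0.4328, -0.3193, 0.2512]
ee_rot: [0.78, 0.625, -0.0, -0.0]
ft_force: [0.7, -0.8, -0.2]
grip_width: 0.005
grasp_force: 0.0
```

```bash
cat > r.py <<'E'
import sys
from h import *
from workcell import *
v=np.load("v.npy");o=get_obs();P=bike(v,[-.111,-.3457,.145])
print(o["clock"],o["position"],o["joint_pos"].round(2),o["ft_force"])
for z in(.231,.19,.085):print(z,rel(o,[P[0],P[1],z],down(v)))
E
python3 r.py
```

```text
0.7667 [ 0.43284684 -0.31929343  0.25120751] [ 0.89  0.15 -0.37  1.65  0.06  1.35  0.29] [ 0.67323506 -0.75363937 -0.24740972]
0.231 (array([-0.   ,  0.   , -0.355]), array([0.0758, 0.0362, 0.0202]))
0.19 (array([-0.   ,  0.   , -0.355]), array([0.0758, 0.0362, 0.0612]))
0.085 (array([-0.   ,  0.   , -0.355]), array([0.0758, 0.0362, 0.1662]))
```

Call:
{"op": "jog_arm", "data": {
  "plan": [
    [[0, 0, -0.12], [0.03, 0.015, 0], 0],
    [[0, 0, -0.24], [0.055, 0.03, 0.01], 0],
    [[0, 0, -0.355], [0.076, 0.036, 0.03], 0],
    [[0, 0, -0.355], [0.076, 0.036, 0.06], 0],
    [[0, 0, -0.355], [0.076, 0.036, 0.075], 0],
    [[0, 0, -0.355], [0.076, 0.036, 0.09], 0]
  ]
}}

```text
clock: 1.27
position: [0.4838, -0.2547, 0.1598]
ee_rot: [0.66, 0.752, -0.0, -0.001]
ft_force: [-2.3, -0.7, 4.0]
grip_width: -0.002
grasp_force: 1.6
```

```bash
python3 r.py; python3 - <<'E'
from workcell import *
import cv2,numpy as np
s=camera("side")["img"][130:230,280:400,::-1];t=camera("top")["img"][150:250,300:420,::-1]
cv2.imwrite("pics/p1.png",cv2.resize(np.hstack([s,t]),(800,333),interpolation=cv2.INTER_CUBIC))
E
```

```text
1.2667 [ 0.48378655 -0.25473942  0.15980377] [ 0.8   0.25 -0.46  1.74  0.12  1.18  0.44] [-2.31618611 -0.69359155  3.98599223]
0.231 (array([-0.002, -0.001, -0.005]), array([ 0.0014,  0.001 , -0.0712]))
0.19 (array([-0.002, -0.001, -0.005]), array([ 0.0014,  0.0011, -0.0302]))
0.085 (array([-0.002, -0.001, -0.005]), array([0.0013, 0.0012, 0.0748]))
```

View pics/p1.png

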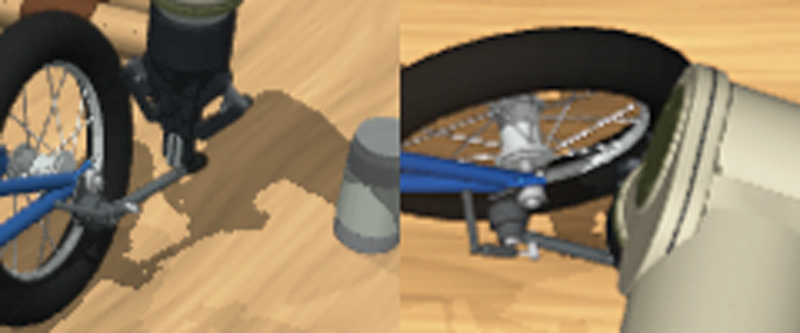

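The closed fingers rest on the leg near the foot (left half, about (185,160)) with about 4 N. Next I push down, following the leaned plane.

Call:
{"op": "jog_arm", "data": {
  "plan": [
    [[0, 0, 0], [0, -0.002, 0.01], 0],
    [[0, 0, 0], [0, -0.004, 0.02], 0],
    [[0, 0, 0], [0, -0.006, 0.03], 0],
    [[0, 0, 0], [0, -0.008, 0.04], 0],
    [[0, 0, 0], [0, -0.01, 0.05], 0],
    [[0, 0, 0], [0, -0.012, 0.06], 0],
    [[0, 0, 0], [0, -0.014, 0.07], 0],
    [[0, 0, 0], [0, -0.015, 0.075], 0]
  ]
}}

```text
clock: 2.03
position: [0.4683, -0.2571, 0.0844]
ee_rot: [0.66, 0.751, -0.0, -0.001]
ft_force: [0.6, 0.3, -0.6]
grip_width: -0.001
grasp_force: 0.0
```

```bash
python3 r.py; python3 - <<'E'
from workcell import *
import cv2,numpy as np
s=camera("side")["img"][130:230,280:400,::-1];t=camera("top")["img"][150:250,300:420,::-1]
cv2.imwrite("pics/p2.png",cv2.resize(np.hstack([s,t]),(800,333),interpolation=cv2.INTER_CUBIC))
E
```

```text
2.0333 [ 0.46831007 -0.25712579  0.08441594] [ 0.81  0.31 -0.45  1.85  0.15  1.02  0.43] [ 0.55496575  0.30443996 -0.64453621]
0.231 (array([-0.002, -0.001, -0.007]), array([ 0.0019,  0.0165, -0.1466]))
0.19 (array([-0.002, -0.001, -0.007]), array([ 0.0019,  0.0166, -0.1056]))
0.085 (array([-0.002, -0.001, -0.007]), array([ 0.0018,  0.0168, -0.0006]))
```

View pics/p2.png

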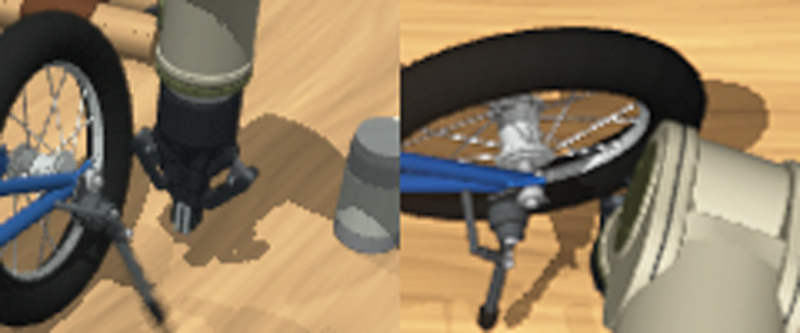

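The leg has snapped down (foot at about (155,320) left, (487,315) right) and the tool is free of it. I'll rise clear and open.

Call:
{"op": "jog_arm", "data": {
  "plan": [
    [[0, 0, 0], [-0.01, -0.01, -0.035], 0.03],
    [[0, 0, 0], [-0.02, -0.02, -0.075], 0.085],
    [[0, 0, 0], [-0.02, -0.02, -0.115], 0.085],
    [[0, 0, 0], [-0.02, -0.02, -0.155], 0.085],
    [[0, 0, 0], [-0.02, -0.02, -0.195], 0.085],
    [[0, 0, 0], [-0.02, -0.02, -0.235], 0.085],
    [[0, 0, 0], [-0.02, -0.02, -0.275], 0.085],
    [[0, 0, 0], [-0.02, -0.02, -0.315], 0.085]
  ]
}}

```text
clock: 2.8
position: [0.4519, -0.2793, 0.4042]
ee_rot: [0.66, 0.751, -0.0, 0.001]
ft_force: [0.6, 0.1, 0.6]
grip_width: 0.996
grasp_force: 0.0
```

```bash
cat > g.py <<'E'
from h import *
from workcell import *
v=np.load("v.npy");o=get_obs()
print(o["clock"],o["position"].round(4),o["joint_pos"].round(2),o["ft_force"].round(1))
T=bike(v,POST);r=down(v,.3,v[3]);ax=-r.apply([0,0,1]);print(T,ax.round(3))
for d in(.08,.02,-.05):print(d,rel(o,T+d*ax,r))
E
python3 g.py; python3 - <<'E'
from workcell import *
import cv2,numpy as np
S=camera("side");T=camera("top");np.savez("side1.npz",**S);np.savez("top1.npz",**T)
s=S["img"][130:230,225:345,::-1];t=T["img"][140:240,250:370,::-1]
cv2.imwrite("pics/p3.png",cv2.resize(np.hstack([s,t]),(800,333),interpolation=cv2.INTER_CUBIC))
E
```

```text
2.8 [ 0.4519 -0.2793  0.4042] [ 0.86  0.12 -0.44  1.37  0.05  1.66  0.56] [0.6 0.1 0.6]
[ 0.60306139 -0.00124181  0.33967245] [ 0.24  -0.266  0.934]
0.08 (array([0.214, 0.299, 0.026]), array([ 0.2327,  0.2021, -0.0103]))
0.02 (array([0.214, 0.299, 0.026]), array([0.2504, 0.1898, 0.0457]))
-0.05 (array([0.214, 0.299, 0.026]), array([0.2711, 0.1754, 0.111 ]))
```

View pics/p3.png

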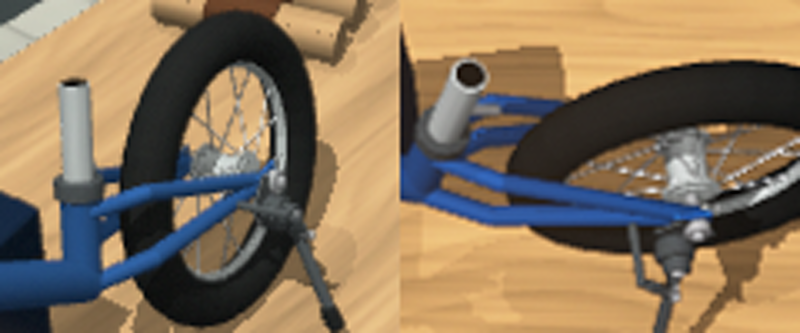

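The stand is fully down and the post top is at side (247.2,154.6) and top (270.4,162.5), so it has moved about 1 mm at most. Now to the pre-grasp pose above the post.

Call:
{"op": "jog_arm", "data": {
  "plan": [
    [[0, 0, 0], [0.02, 0.015, -0.03], 0.085],
    [[0.03, 0.04, 0], [0.05, 0.04, -0.05], 0.085],
    [[0.06, 0.08, 0.01], [0.08, 0.065, -0.05], 0.085],
    [[0.09, 0.12, 0.01], [0.11, 0.09, -0.05], 0.085],
    [[0.12, 0.17, 0.02], [0.14, 0.118, -0.05], 0.085],
    [[0.16, 0.22, 0.02], [0.17, 0.147, -0.05], 0.085],
    [[0.19, 0.26, 0.02], [0.2, 0.175, -0.04], 0.085],
    [[0.214, 0.299, 0.026], [0.233, 0.202, -0.01], 0.085]
  ]
}}

```text
clock: 3.57
position: [0.6195, -0.0274, 0.4188]
ee_rot: [0.658, 0.73, 0.019, -0.182]
ft_force: [1.4, 0.3, 0.1]
grip_width: 0.996
grasp_force: 0.0
```

```bash
python3 g.py
```

```text
3.5667 [ 0.6195 -0.0274  0.4188] [ 0.38  0.59 -0.56  0.81 -0.    2.03 -0.03] [1.4 0.3 0.1]
[ 0.60306139 -0.00124181  0.33967245] [ 0.24  -0.266  0.934]
0.08 (array([ 0.   , -0.003,  0.002]), array([0.0032, 0.0043, 0.0048]))
0.02 (array([ 0.   , -0.003,  0.002]), array([0.0031, 0.0043, 0.0648]))
-0.05 (array([ 0.   , -0.003,  0.002]), array([0.0029, 0.0043, 0.1348]))
```

Call:
{"op": "jog_arm", "data": {
  "plan": [
    [[0, 0, 0], [0, 0, 0.02], 0.085],
    [[0, 0, 0], [0, 0, 0.04], 0.085],
    [[0, 0, 0], [0, 0, 0.05], 0.085],
    [[0, 0, 0], [0, 0, 0.05], 0.085]
  ]
}}

```text
clock: 3.9
position: [0.6049, -0.0163, 0.3689]
ee_rot: [0.658, 0.73, 0.017, -0.183]
ft_force: [0.0, 0.8, 0.0]
grip_width: 0.995
grasp_force: 0.0
```

```bash
python3 g.py; python3 - <<'E'
from workcell import *
import cv2,numpy as np
s=camera("side")["img"][90:210,190:334,::-1];t=camera("top")["img"][110:230,200:344,::-1]
cv2.imwrite("pics/p4.png",cv2.resize(np.hstack([s,t]),(800,333),interpolation=cv2.INTER_CUBIC))
E
```

```text
3.9 [ 0.6049 -0.0163  0.3689] [ 0.42  0.54 -0.57  1.   -0.02  1.9  -0.02] [0.  0.8 0. ]
[ 0.60306139 -0.00124181  0.33967245] [ 0.24  -0.266  0.934]
0.08 (array([-0.005, -0.001, -0.   ]), array([ 0.0061,  0.0061, -0.0483]))
0.02 (array([-0.005, -0.001, -0.   ]), array([0.0061, 0.0064, 0.0117]))
-0.05 (array([-0.005, -0.001, -0.   ]), array([0.006 , 0.0067, 0.0817]))
```

View pics/p4.png

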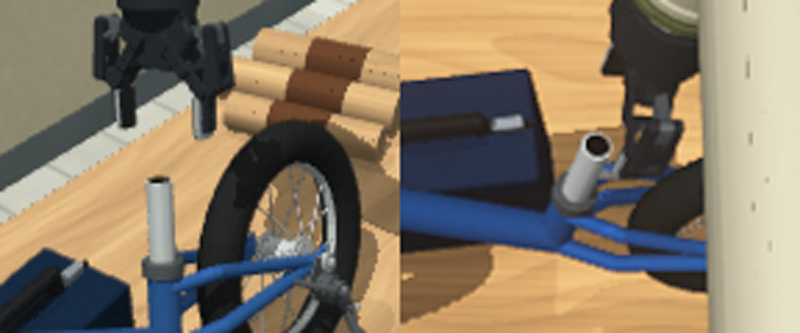

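```bash
python3 - <<'E'
from h import *
from workcell import *
v=np.load("v.npy");o=get_obs();q=R.from_quat(o["ee_rot"])
s=np.load("side1.npz");t=np.load("top1.npz")
f=400/144
for n,p in dict(tcp=[0,0,0],L=[0,.042,-.013],Rr=[0,-.042,-.013]).items():
    w=o["position"]+q.apply(p);a=proj(s,w);b=proj(t,w);print(n,w.round(3),((a-[190,90])*f).round(),((b-[200,110])*f+[400,0]).round())
w=bike(v,POST);print(((proj(s,w)-[190,90])*f).round(),((proj(t,w)-[200,110])*f+[400,0]).round())
E
```

```text
tcp [ 0.606 -0.017  0.372] [165. 143.] [612. 130.]
L [ 0.649 -0.015  0.375] [130. 124.] [611.  75.]
Rr [ 0.568 -0.026  0.393] [200. 134.] [622. 169.]
[157. 179.] [594. 144.]
```

Fingertips appear where projected (side (127,125) and (203,135)), straddling the post. Descending with a small correction.

```bash
python3 g.py
```

```text
4.0 [ 0.6057 -0.0172  0.3716] [ 0.42  0.53 -0.57  0.99 -0.02  1.9  -0.02] [-0.9 -0.1  0.2]
[ 0.60306139 -0.00124181  0.33967245] [ 0.24  -0.266  0.934]
0.08 (array([-0.001, -0.001, -0.001]), array([ 0.0062,  0.0063, -0.0454]))
0.02 (array([-0.001, -0.001, -0.001]), array([0.0062, 0.0063, 0.0146]))
-0.05 (array([-0.001, -0.001, -0.001]), array([0.0062, 0.0064, 0.0846]))
```

Call:
{"op": "jog_arm", "data": {
  "plan": [
    [[0, 0, 0], [0.006, 0.006, 0.01], 0.085],
    [[0, 0, 0], [0.007, 0.006, 0.03], 0.085],
    [[0, 0, 0], [0.007, 0.006, 0.05], 0.085],
    [[0, 0, 0], [0.007, 0.006, 0.07], 0.085],
    [[0, 0, 0], [0.007, 0.006, 0.083], 0.085],
    [[0, 0, 0], [0.007, 0.006, 0.084], 0.085]
  ]
}}

```text
clock: 4.5
position: [0.5899, 0.0139, 0.2915]
ee_rot: [0.658, 0.73, 0.017, -0.183]
ft_force: [-0.3, 0.1, -0.5]
grip_width: 0.992
grasp_force: 0.0
```

```bash
python3 g.py; python3 - <<'E'
from workcell import *
import cv2,numpy as np
s=camera("side")["img"][90:210,190:334,::-1];t=camera("top")["img"][110:230,200:344,::-1]
cv2.imwrite("pics/p5.png",cv2.resize(np.hstack([s,t]),(800,333),interpolation=cv2.INTER_CUBIC))
E
```

```text
4.5 [0.5899 0.0139 0.2915] [ 0.43  0.5  -0.59  1.22 -0.03  1.72 -0.02] [-0.3  0.1 -0.5]
[ 0.60306139 -0.00124181  0.33967245] [ 0.24  -0.266  0.934]
0.08 (array([-0.004, -0.001,  0.   ]), array([-0.0013,  0.    , -0.1322]))
0.02 (array([-0.004, -0.001,  0.   ]), array([-0.0014,  0.0002, -0.0722]))
-0.05 (array([-0.004, -0.001,  0.   ]), array([-0.0014,  0.0005, -0.0022]))
```

View pics/p5.png

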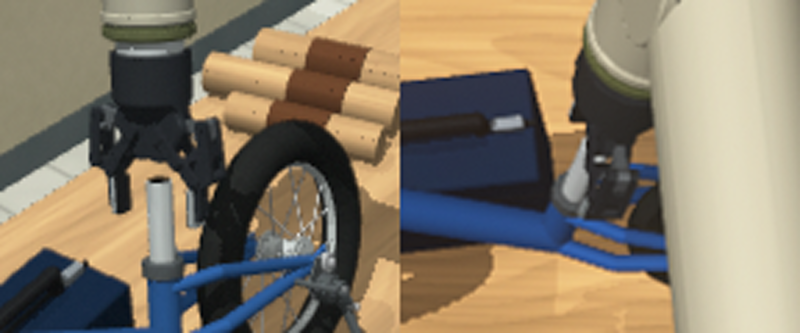

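The post (top at (158,180)) stands midway between the fingertips (120,210) and (195,222). Close.

Call:
{"op": "jog_arm", "data": {
  "plan": [
    [[0, 0, 0], [0, 0, 0], 0.04],
    [[0, 0, 0], [0, 0, 0], 0.03],
    [[0, 0, 0], [0, 0, 0], 0.015],
    [[0, 0, 0], [0, 0, 0], 0.01],
    [[0, 0, 0], [0, 0, 0], 0.01],
    [[0, 0, 0], [0, 0, 0], 0.01]
  ],
  "force": 60
}}

```text
clock: 5.1
position: [0.5906, 0.0128, 0.2939]
ee_rot: [0.659, 0.73, 0.018, -0.182]
ft_force: [0.3, -0.1, 3.6]
grip_width: 0.286
grasp_force: 59.0
```

```bash
cat > l.py <<'E'
from h import *
from workcell import *
v=np.load("v.npy");o=get_obs();q=R.from_quat(o["ee_rot"])
print(o["clock"],o["position"].round(4),o["ft_force"].round(1),o["torque"].round(2),o["grip_width"],o["grasp_force"])
# bike pose implied by rigid grip: tool point in bike frame, then roll upright (rolling on 24 mm section)
B0=R.from_euler("ZY",[v[2],v[3]]);pb=B0.inv().apply(o["position"]-bike(v,[0,0,0]))
print("pb",pb)
for l in (.15,.1,.05,0,-.01):
    w=v.copy();w[3]=l;d=.024*(l-v[3]);w[:2]+=d*np.array([np.cos(v[2]),np.sin(v[2])])
    B=R.from_euler("ZY",[w[2],l]);print(l,rel(o,bike(w,pb),B*B0.inv()*q))
E
python3 l.py
```

```text
5.1 [0.5906 0.0128 0.2939] [ 0.3 -0.1  3.6] [-0.28  0.68  0.35] 0.2856082709747234 59.04875636100769
pb [-0.00054155 -0.09636647  0.30001609]
0.15 (array([-0.061, -0.   , -0.019]), array([-0.0003, -0.019 ,  0.0009]))
0.1 (array([-0.108, -0.   , -0.034]), array([-0.0007, -0.0339,  0.0023]))
0.05 (array([-0.156, -0.   , -0.048]), array([-0.0014, -0.0487,  0.0045]))
0 (array([-0.204, -0.   , -0.063]), array([-0.0022, -0.0634,  0.0072]))
-0.01 (array([-0.213, -0.   , -0.066]), array([-0.0024, -0.0664,  0.0078]))
```

Call:
{"op": "jog_arm", "data": {
  "plan": [
    [[-0.015, 0, -0.005], [0, -0.005, 0.0], 0.01],
    [[-0.03, 0, -0.009], [0, -0.01, 0.0005], 0.01],
    [[-0.046, 0, -0.014], [0, -0.0145, 0.0007], 0.01],
    [[-0.061, 0, -0.019], [-0.0003, -0.019, 0.001], 0.01],
    [[-0.077, 0, -0.024], [-0.0005, -0.024, 0.0015], 0.01],
    [[-0.092, 0, -0.029], [-0.0006, -0.029, 0.002], 0.01],
    [[-0.108, 0, -0.034], [-0.0007, -0.034, 0.0023], 0.01],
    [[-0.108, 0, -0.034], [-0.0007, -0.034, 0.0023], 0.01]
  ]
}}

```text
clock: 5.77
position: [0.5565, 0.0084, 0.2992]
ee_rot: [0.655, 0.739, 0.061, -0.145]
ft_force: [0.5, -0.0, 4.8]
grip_width: 0.292
grasp_force: 61.9
```

```bash
python3 - <<'E'
from workcell import *
o=get_obs();print({k:o[k].round(3) for k in("joint_pos","position","ee_rot","ft_force","torque")},o["grasp_force"])
from h import *
v=np.load("v.npy");A=R.from_quat(o["ee_rot"])*down(v,.3,0).inv();print("rotation of tool from upright, bike axes",R.from_euler("z",v[2]).inv().apply(A.as_rotvec()).round(3))
E
```

```text
{'joint_pos': array([ 0.544,  0.336, -0.614,  1.4  , -0.1  ,  1.586,  0.07 ]), 'position': array([0.557, 0.008, 0.299]), 'ee_rot': array([ 0.655,  0.739,  0.061, -0.145]), 'ft_force': array([ 4.59e-01, -2.00e-03,  4.76e+00]), 'torque': array([-0.009,  0.503,  0.217])} 61.92983865737915
rotation of tool from upright, bike axes [0.    0.1   0.001]
```

Call:
{"op": "jog_arm", "data": {
  "plan": [
    [[-0.016, 0, -0.005], [0, -0.005, 0], 0.01],
    [[-0.032, 0, -0.01], [0, -0.01, 0.0003], 0.01],
    [[-0.048, 0, -0.015], [0, -0.015, 0.0006], 0.01],
    [[-0.064, 0, -0.019], [-0.0003, -0.02, 0.001], 0.01],
    [[-0.08, 0, -0.024], [-0.0004, -0.025, 0.0013], 0.01],
    [[-0.096, 0, -0.029], [-0.0005, -0.03, 0.0017], 0.01],
    [[-0.096, 0, -0.029], [-0.0005, -0.03, 0.0017], 0.01],
    [[-0.096, 0, -0.029], [-0.0005, -0.03, 0.0017], 0.01]
  ]
}}

```text
clock: 6.43
position: [0.5274, 0.0044, 0.3008]
ee_rot: [0.65, 0.745, 0.098, -0.113]
ft_force: [-2.9, -0.7, 10.2]
grip_width: 0.288
grasp_force: 62.6
```

```bash
python3 - <<'E'
from workcell import *
from h import *
import cv2
S=camera("side");T=camera("top")
o=get_obs();print({k:o[k].round(3) for k in("position","ft_force","torque")},o["grasp_force"])
v=np.load("v.npy");A=R.from_quat(o["ee_rot"])*down(v,.3,0).inv();print("tool rot from upright",R.from_euler("z",v[2]).inv().apply(A.as_rotvec()).round(3))
w=v.copy();w[3]=0;w[:2]-=.024*v[3]*np.array([np.cos(v[2]),np.sin(v[2])])
im=[]
for c in(S,T):
    a=c["img"][:,:,::-1].copy()
    for p in (foot(1.92),[0,.28,0],[0,-.28,0],[0,-.28,.304],[0,.28,.304],[0,-.112+.07*np.tan(.3),.277]):
        cv2.circle(a,tuple(proj(c,bike(w,p)).round().astype(int).tolist()),2,(0,0,255),-1)
    im.append(a[80:400,60:460])
cv2.imwrite("pics/fin.png",np.hstack(im))
E
```

```text
{'position': array([0.528, 0.005, 0.301]), 'ft_force': array([-2.131, -0.547, 11.004]), 'torque': array([-0.015,  1.412,  0.414])} 62.76974558830261
tool rot from upright [0.001 0.001 0.   ]
```

View pics/fin.png

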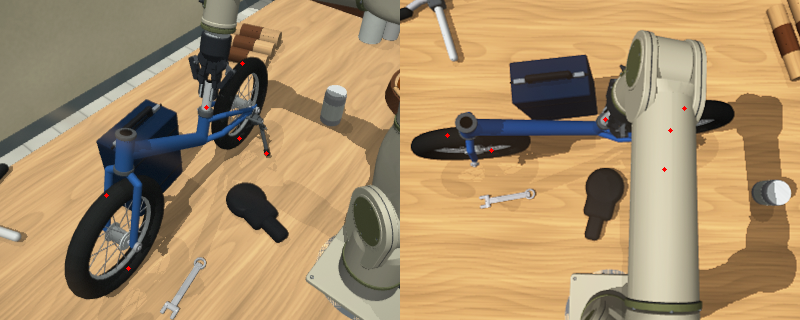

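The final view shows the bike upright and clear of the case. The projected upright model (red) matches the foot (267,154), the rear tyre top (242,64) and the front tread (128,269), and the tin, spanner and saddle haven't moved. I'll let it settle, then hand in.

Call:
{"op": "jog_arm", "data": {
  "plan": [
    [[0, 0, 0], [0, 0, -0.001], 0.01],
    [[0, 0, 0], [0, 0, -0.001], 0.01],
    [[0, 0, 0], [0, 0, -0.001], 0.01],
    [[0, 0, 0], [0, 0, -0.001], 0.01],
    [[0, 0, 0], [0, 0, -0.001], 0.01],
    [[0, 0, 0], [0, 0, -0.001], 0.01]
  ]
}}

```text
clock: 7.03
position: [0.5276, 0.0042, 0.3008]
ee_rot: [0.65, 0.745, 0.098, -0.113]
ft_force: [-2.6, -0.5, 6.5]
grip_width: 0.288
grasp_force: 62.2
```

```bash
python3 - <<'E'
from workcell import *
o=get_obs();print(o["ft_force"],o["torque"],o["grasp_force"],abs(o["joint_velocities"]).max())
if o["grasp_force"]>20 and o["ft_force"][2]>1: print(hand_in())
E
```

```text
[-2.56829812 -0.48291409  6.5217866 ] [-0.0895968   1.22719234  0.38719116] 62.18198776245117 0.0025129717084022606
the job is handed in; nothing more can be done
None
```

I handed the job in at 7 s: the kickstand is snapped down, and the gripper holds the bike upright by the seat post at about 62 N. By the last images both wheels are on the bench, the bike is clear of the case and stand foot, and the tin, spanner and saddle are where they were; the hand-in returned no verdict.

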